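# Sort the sample bottles into their drip dishes

## Task

Stand the four glass screw-cap bottles from the front of the bench in the four round steel drip dishes by size: the smallest bottle in the smallest dish, the next size in the next dish, and so on up to the largest bottle in the largest dish. Each must end upright and flat on the floor of its dish, set down gently and never tipped over. Leave the conical flask and the open beaker standing where they are.

Things in the scene. Friction and masses are not known exactly. Their poses are not given: they have to be found in the camera images.
- bottle_1: the smallest bottle, short, clear glass with a red screw cap: an upright round bottle 34 mm in diameter and 69 mm high over the cap; the straight side runs up to about 50 mm, above it come the shoulder and the narrower cap. Loose, weighs 0.06 to 0.15 kg. Origin at the centre of its underside, z up along its axis.
- bottle_2: the second smallest bottle, clear glass, black screw cap: an upright round bottle 40 mm in diameter and 89 mm high over the cap; the straight side runs up to about 63 mm, above it come the shoulder and the narrower cap. Loose, weighs 0.06 to 0.15 kg. Origin at the centre of its underside, z up along its axis.
- bottle_3: the second largest bottle, clear glass, black screw cap: an upright round bottle 46 mm in diameter and 103 mm high over the cap; the straight side runs up to about 76 mm, above it come the shoulder and the narrower cap. Loose, weighs 0.06 to 0.15 kg. Origin at the centre of its underside, z up along its axis.
- bottle_4: the largest bottle, brown glass with a white screw cap: an upright round bottle 52 mm in diameter and 116 mm high over the cap; the straight side runs up to about 88 mm, above it come the shoulder and the narrower cap. Loose, weighs 0.06 to 0.15 kg. Origin at the centre of its underside, z up along its axis.
- dish_1: the smallest drip dish: a round open dish of plain steel, 50 mm wide inside, 56 mm outside, with an upright rim 12 mm high and 3 mm thick and a flat floor 3 mm thick. It does not move on the bench. Origin at the centre of its underside.
- dish_2: the second smallest drip dish: a round open dish of plain steel, 64 mm wide inside, 70 mm outside, with an upright rim 12 mm high and 3 mm thick and a flat floor 3 mm thick. It does not move on the bench. Origin at the centre of its underside.
- dish_3: the second largest drip dish: a round open dish of plain steel, 78 mm wide inside, 84 mm outside, with an upright rim 12 mm high and 3 mm thick and a flat floor 3 mm thick. It does not move on the bench. Origin at the centre of its underside.
- dish_4: the largest drip dish: a round open dish of plain steel, 92 mm wide inside, 98 mm outside, with an upright rim 12 mm high and 3 mm thick and a flat floor 3 mm thick. It does not move on the bench. Origin at the centre of its underside.
- flask: a conical glass flask with a stopper, 64 mm wide at its foot, 114 mm high, standing upright near the bottles, in front of a 0.25 m tall block of flow meters whose valve knobs stick out towards the robot; not part of the job. Loose. Origin at the centre of its underside, z up.
- beaker: an empty glass beaker, 53 x 59 mm, 70 mm high, standing upright near the bottles; not part of the job. Loose. Origin at the centre of its underside, z up.
Not all that is in view belongs to the job. What is shaped like the dish_1 but yellow is not meant.

How it is judged (in metres and radians):
At the end, for the whole second after the job is handed in: Each bottle stands upright (within 0.06 rad), at rest, inside the rim and flat on the floor (underside 0.5 to 6.5 mm above the underside of the dish) of the dish of the same rank in size; the flask and the beaker stand upright within 30 mm of where they were (horizontal distance between bottle_1 and dish_1 below 0.011 m and z of bottle_1 in the frame of dish_1 between 0.0005 and 0.0065 m and angle between each of bottle_1, bottle_2, bottle_3, bottle_4's own z axis and vertical below 0.06 rad and linear speed of each of bottle_1, bottle_2, bottle_3, bottle_4 below 0.02 m/s and angular speed of each of bottle_1, bottle_2, bottle_3, bottle_4 below 0.2 rad/s and horizontal distance between bottle_2 and dish_2 below 0.015 m and z of bottle_2 in the frame of dish_2 between 0.0005 and 0.0065 m and horizontal distance between bottle_3 and dish_3 below 0.019 m and z of bottle_3 in the frame of dish_3 between 0.0005 and 0.0065 m and horizontal distance between bottle_4 and dish_4 below 0.023 m and z of bottle_4 in the frame of dish_4 between 0.0005 and 0.0065 m and distance of each of flask, beaker from where it was at the start of the episode below 0.03 m and angle between each of flask, beaker's own z axis and vertical below 0.1 rad); the robot touches nothing.
It fails at once if a bottle is tipped by more than 40 degrees (angle between any of bottle_1, bottle_2, bottle_3, bottle_4's own z axis and vertical above 0.7 rad).
It fails at once if a bottle is dropped or slammed into its dish (over 0.6 m/s in the last 12 mm) ((horizontal distance between bottle_1 and dish_1 below 0.03 m and z of bottle_1 in the frame of dish_1 below 0.015 m and linear speed of bottle_1 above 0.6 m/s) or (horizontal distance between bottle_2 and dish_2 below 0.03 m and z of bottle_2 in the frame of dish_2 below 0.015 m and linear speed of bottle_2 above 0.6 m/s) or (horizontal distance between bottle_3 and dish_3 below 0.03 m and z of bottle_3 in the frame of dish_3 below 0.015 m and linear speed of bottle_3 above 0.6 m/s) or (horizontal distance between bottle_4 and dish_4 below 0.03 m and z of bottle_4 in the frame of dish_4 below 0.015 m and linear speed of bottle_4 above 0.6 m/s)).
It fails at once if the flask is shifted by more than 30 mm or tipped (distance of flask from where it was at the start of the episode above 0.03 m or angle between flask's own z axis and vertical above 0.4 rad).
It fails at once if the beaker is shifted by more than 30 mm or tipped (distance of beaker from where it was at the start of the episode above 0.03 m or angle between beaker's own z axis and vertical above 0.4 rad).
It also fails if it takes over 122 s, if anything falls off the work surface, if the arm or the gripper's body presses on something with over 40 N, if the wrist force passes 120 N, or if a joint passes its speed limit or range.

## Robot

A 6-joint arm with a two-finger parallel gripper is mounted at the origin on a cart in front of the work surface, level with it; the furniture and walls round the work are solid. World frame = base frame: x ahead of the robot, y to its left, z up, the work surface at z = 0. Lengths are in m, angles in degrees, forces in N, time in s.
With the tool pointing down it reaches from about 0.4 to 0.825 m from the base axis. Payload 7 kg.
Tool frame: the origin (TCP) lies on the centre line of the jaws, within the pads' length; the fingertips stand 22 mm ahead of it and the grasp point (between the pads) lies 3 mm ahead of it; z points along the fingers, y is the line along which they close (so a half turn about z gives the same grasp; the last joint's range is limited). The gripper opens to 88 mm and grips with 3 to 60 N. Pads are 19 mm wide; open, the fingers measure 130 mm over their backs; the gripper's body (78 mm by 193 mm) begins 47 mm behind the grasp point.
Start: joints at [-55.743, 20.546, 0.682, 0, -70.136, -16.507], TCP at [0.206, -0.643, 0.249] pointing down, gripper open.
Joint ranges: [-176.03, 176.03], [-82.01, 121.73], [-58.28, 71.71], [-173.87, 95.51], [-174.79, -0.11], [-173.66, 173.66]. Speed limits (degrees/s): [136.94, 136.94, 172.46, 180, 180, 180].

## Interface

Orientations are given as [roll, pitch, yaw] about the fixed x, y, z axes, in that order (R = Rz(yaw) Ry(pitch) Rx(roll)).
In Python, from plant import get_state, cams, r gives the robot as it stands.
- The arm moves only by the tool apply_moves, never from a script. Its argument "targets" is a list of rows, each an object with "dp": the shift along the world's x, y, z in m, a list of three; "yaw": the turn about the world's z in degrees. In form: [{"dp": [x, y, z], "yaw": yaw}, ...]. A call has 1 to 20 rows; each row is the pose to reach, as a shift and turn from the pose commanded when the call began; what a row does not reach only later rows make up. A row lasts 1/12 s, in which the tool goes at most 41.7 mm and 7.16 degrees, less where a joint would pass 70% of its speed; a pose out of reach is approached as far as the arm can. A call with a gripper value outside its range is refused whole. "grip" is the gripper command: -1 is fully open, 1 is shut, values between are in proportion, set as the call begins (left out, the last holds). The fingers move at their own pace and stop on an object; "squeeze" is the grip in N (left out, the last holds). Time passes only in rows, so rows that repeat a pose let the fingers close. It gives the time, the measured TCP pose, the force, the opening and the grip force at its end, in the units of the state.
- get_state(): the state, without advancing time (a new reading comes with each control period).
- cams.capture(name): name is "side" or "top"; returns a dict with "image" (420x560x3 uint8, red, green, blue), "range_z" (420x560 float32, m along the optical axis (not along the pixel's ray), 0 where there is no reading), "fx", "fy", "cx", "cy" (pixels), "R" (3x3) and "t" (3): a world point X has camera coordinates R X + t. Camera axes: x right, y down, z forward; pixel columns grow to the right and rows downward; lengths in m; the calibration is good to about 2 mm. A picture is of the moment at which its call begins.
- r.close_job(): hands the job in; it is judged then, once.
The state is a dict: "time_s": time; "joints": joint angles; "qd": joint speeds; "joint_torque": joint torques, N m; "tcp_pos": TCP position; "eef_rot": TCP orientation; "contact_force": force on the tool from outside, world axes, zero at the start; "moment": the same for the moment, N m; "gripper_width": finger opening in m; "gripper_force": force on a finger pad.
Only numpy, scipy, OpenCV 4.12 (cv2) and the standard library are available. Lean on these libraries where they do the work, as an engineer would, in place of code of your own. Each camera call takes 0.05 s, during which the arm holds its last target. There are 200 camera calls.

## Working session

There is one attempt and no reset: what is moved stays moved. The work goes in short steps, Python scripts to look and compute and a tool call to move; the robot and the scene stay as the last step left them, time stands still between calls to the robot, and variables do not carry over. Pictures are saved under pics/ and viewed, at most 14 in all, crops included, and the job is handed in when it is done.

Besides the shell and the picture viewer there is one more tool, called after ">>>" by a JSON object that holds its "fn" and its "kwargs". apply_moves: Moves the arm, as the interface text tells. Its arguments: {"type":"object","properties":{"targets":{"type":"array","items":{"type":"object","properties":{"dp":{"type":"array","items":{"type":"number"}},"yaw":{"type":"number"}}}},"grip":{"type":"number"},"squeeze":{"type":"number"}},"required":["targets"]}

```bash
mkdir -p pics; ls; python3 - <<'E'
from plant import get_state,cams,r
import cv2,numpy as np
print(get_state())
for n in("side","top"):
    c=cams.capture(n); np.savez('pics/%s0.npz'%n,**c)
    cv2.imwrite('pics/%s0.png'%n,c['image'][:,:,::-1])
    print(n,c['fx'],c['cx'],c['cy'],c['R'].round(3),(-c['R'].T@c['t']).round(3))
E
```

```text
pics
{'time_s': 0.0, 'joints': array([-5.57423949e+01,  2.05922835e+01,  6.34345445e-01, -2.12178727e-02,
       -7.01337606e+01, -1.65074599e+01]), 'qd': array([-0.00740143,  0.07318374, -0.10987882,  0.05552106,  0.04155339,
       -0.01886065]), 'joint_torque': array([-5.81727954e-05, -5.82714736e+01,  2.93064737e+01,  6.99727044e+00,
        6.98617485e-03, -1.70139865e-04]), 'tcp_pos': array([ 0.20564523, -0.64245063,  0.24761395]), 'eef_rot': array([ 1.79906413e+02, -6.93402968e-03, -1.62257076e+02]), 'contact_force': array([-0.44445311, -0.15201961,  1.14060341]), 'moment': array([-0.01656924,  0.00605372,  0.02350465]), 'gripper_force': 0.0, 'gripper_width': 0.0876535774250303}
side 501.7560886937916 280.9690365727807 209.84250576233558 [[ 0.98  -0.199  0.01 ]
 [-0.082 -0.445 -0.892]
 [ 0.182  0.873 -0.453]] [ 0.326 -1.271  0.654]
top 450.54233883501917 270.04559743238866 218.47786913494562 [[-0.028 -1.     0.006]
 [-0.992  0.027 -0.121]
 [ 0.121 -0.009 -0.993]] [ 0.439 -0.113  1.131]
```

View pics/top0.png

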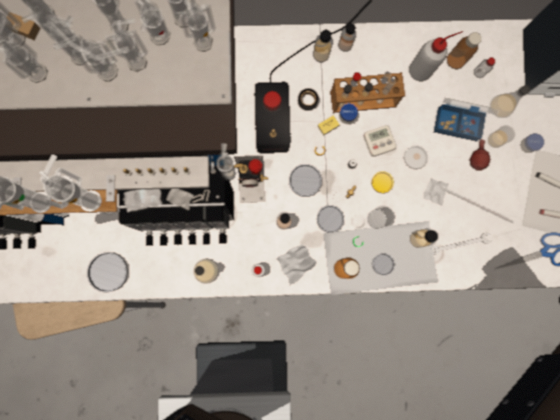

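View pics/side0.png

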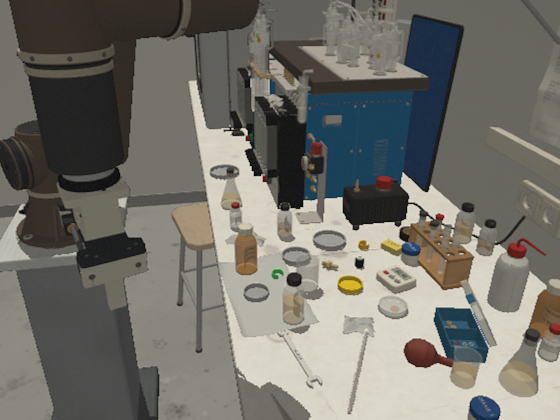

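Top view, candidates: the red cap at (259,270) is bottle_1; the red things at (272,100) and (256,167) belong to apparatus, and those at (485,65) and (357,77) are far back. The black caps are (284,220), the smaller, for bottle_2 and (431,237) for bottle_3; those at (325,38) and (349,30) are at the back. Brown with a white cap at (350,268) is bottle_4; (465,50) is at the back. For the dishes, (383,264) is dish_1, (330,218) dish_2, (306,180) dish_3 and (108,272) dish_4. The yellow dish at (382,183) and the white one at (415,157) are decoys. The flask is at (206,270) and the beaker at (379,217).

```bash
cat > h.py <<'E'
import numpy as np,cv2
def ray(c,u,v,z):
    d=c['R'].T@np.array([(u-c['cx'])/c['fx'],(v-c['cy'])/c['fy'],1]); o=-c['R'].T@c['t']
    return o+d*(z-o[2])/d[2]
def proj(c,X):
    p=c['R']@np.array(X)+c['t']; return c['fx']*p[0]/p[2]+c['cx'],c['fy']*p[1]/p[2]+c['cy']
def world(c):
    h,w=c['range_z'].shape; u,v=np.meshgrid(np.arange(w),np.arange(h)); z=c['range_z']
    P=np.stack([(u-c['cx'])/c['fx']*z,(v-c['cy'])/c['fy']*z,z],-1)-c['t']
    return P@c['R']
E
python3 - <<'E'
from h import *
t=dict(np.load('pics/top0.npz')); s=dict(np.load('pics/side0.npz'))
W=world(t)
H=W[:,:,2].copy(); H[t['range_z']==0]=-1
for n,u,v,z in [('b1',259,270,.069),('b2',284,220,.089),('b3',431,237,.103),('b4',350,268,.116),('d1',383,264,.012),('d2',330,218,.012),('d3',306,180,.012),('d4',108,272,.012),('flask',203,270,.114),('beak',379,217,.07)]:
    p=ray(t,u,v,z); print(n,p.round(3),'side px',np.round(proj(s,p)),'H',H[v-3:v+4,u-3:u+4].max().round(3))
for nm in('top','side'):
    c=t if nm=='top' else s
    im=c['image'][:,:,::-1]
    b=(slice(140,310),slice(70,460)) if nm=='top' else (slice(150,350),slice(190,430))
    k=2 if nm=='top' else 3
    cr=cv2.resize(im[b],None,fx=k,fy=k,interpolation=cv2.INTER_CUBIC)
    cv2.imwrite('pics/%scrop.png'%nm,cr)
hm=cv2.applyColorMap((np.clip(H/.13,0,1)*255).astype(np.uint8),cv2.COLORMAP_JET)
cv2.imwrite('pics/hm.png',cv2.resize(hm[140:310,70:460],None,fx=2,fy=2,interpolation=0))
# block extents
m=(H>.15)&(H<.3)&(W[:,:,0]<.65)&(W[:,:,1]>-.12)
print('block x min',np.percentile(W[m][:,0],[1,5,50]),'y',np.percentile(W[m][:,1],[1,99]),'z',np.percentile(W[m][:,2],[50,99]))
E
```

```text
b1 [ 0.447 -0.094  0.069] side px [234. 205.] H 0.073
b2 [ 0.561 -0.156  0.089] side px [282. 205.] H 0.092
b3 [ 0.511 -0.49   0.103] side px [291. 277.] H 0.107
b4 [ 0.446 -0.299  0.116] side px [244. 227.] H 0.121
d1 [ 0.454 -0.4    0.012] side px [255. 291.] H 0.008
d2 [ 0.572 -0.274  0.012] side px [296. 255.] H 0.01
d3 [ 0.67  -0.217  0.012] side px [329. 239.] H 0.007
d4 [0.453 0.278 0.012] side px [223. 171.] H 0.009
flask [0.45  0.03  0.114] side px [230. 171.] H 0.119
beak [ 0.564 -0.382  0.07 ] side px [304. 259.] H 0.008
block x min [0.17130046 0.53921005 0.5652722 ] y [-0.09885231  0.41085888] z [0.28408066 0.29689898]
```

View pics/topcrop.png

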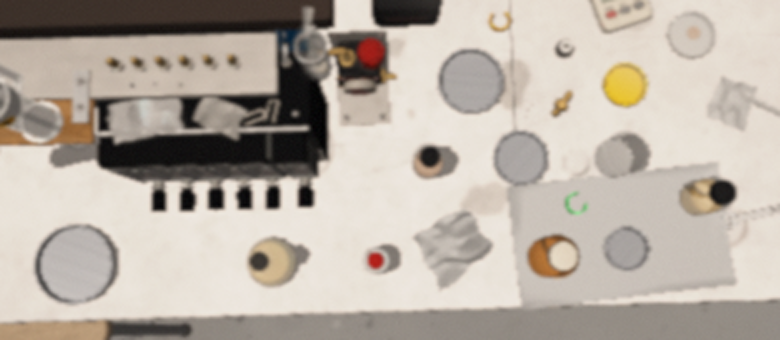

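View pics/sidecrop.png

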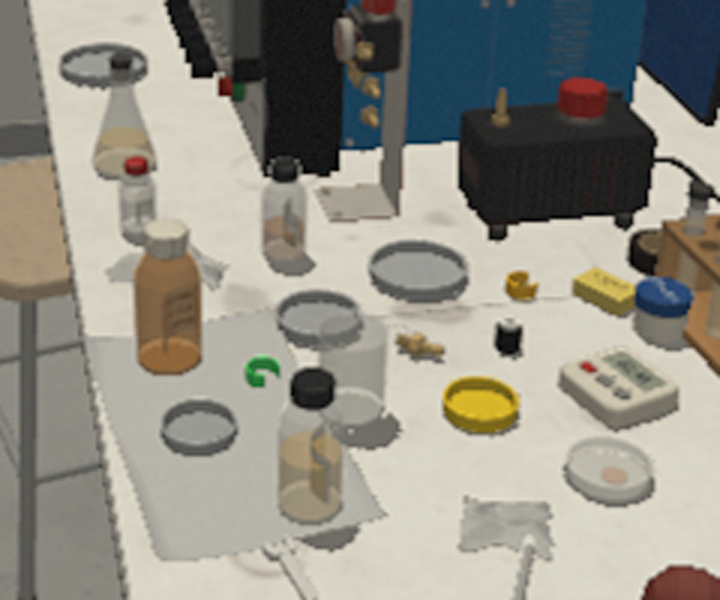

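View pics/hm.png

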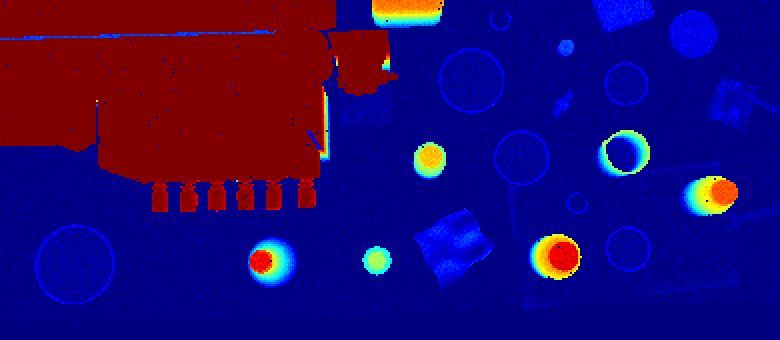

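The crops confirm the choice. The four plain steel dishes sit at crop pixels (627,247), (521,158), (472,80) and (76,264). The yellow and white decoys sit apart, and the bottles, flask and beaker are as listed. Next I fit circles on the height map.

```bash
cat >> h.py <<'E'
def fitc(xy):
    for _ in range(4):
        A=np.c_[2*xy,np.ones(len(xy))]; s=np.linalg.lstsq(A,(xy**2).sum(1),rcond=None)[0]
        rad=np.sqrt(s[2]+s[0]**2+s[1]**2); e=np.abs(np.hypot(*(xy-s[:2]).T)-rad); xy=xy[e<max(.003,1.5*np.median(e))]
    return s[:2],rad,len(xy)
E
python3 - <<'E'
from h import *
t=dict(np.load('pics/top0.npz')); W=world(t); z=W[:,:,2]
ok=t['range_z']>0
reg=ok&(W[:,:,0]<.5)&(W[:,:,0]>.4)&(W[:,:,1]<.2)&(W[:,:,1]>.1); print('table z',np.median(z[reg]))
def near(p,rr): return ok&(np.hypot(W[:,:,0]-p[0],W[:,:,1]-p[1])<rr)
for n,p,ro in [('d1',(.454,-.4),.0265),('d2',(.572,-.274),.0335),('d3',(.67,-.217),.0405),('d4',(.453,.278),.0475)]:
    m=near(p,ro+.008)&(z>.007)&(z<.02)&~near(p,ro-.008)
    c,rd,k=fitc(W[m][:,:2]); print(n,c.round(4),rd.round(4),k,ro)
for n,p,zt in [('b1',(.447,-.094),.069),('b2',(.561,-.156),.089),('b3',(.511,-.49),.103),('b4',(.446,-.299),.116),('fl',(.45,.03),.114)]:
    m=near(p,.03)&(z>zt-.004)
    xy=W[m][:,:2]; print(n,xy.mean(0).round(4),((xy.max(0)+xy.min(0))/2).round(4),np.ptp(xy,axis=0).round(3),'z',np.median(z[m]).round(4))
m=near((.564,-.382),.05)&(z>.06); print('beaker',fitc(W[m][:,:2]))
m=ok&(z>.05)&(W[:,:,1]>.0)&(W[:,:,1]<.45)&(W[:,:,0]>.45)&(W[:,:,0]<.7)&~near((.45,.03),.06)
for y in np.arange(-.05,.45,.05):
    q=m&(abs(W[:,:,1]-y)<.025); 
    if q.any(): i=np.percentile(W[q][:,0],1); print(round(y,2),'xmin',i.round(3),'z there',W[q&(W[:,:,0]<i+.01)][:,2].mean().round(3),'zmax',z[q].max().round(3))
m=ok&(abs(W[:,:,1]+.17)<.03)&(abs(W[:,:,0]-.46)<.05); print('foil z',z[m].max())
E
```

```text
table z 0.00013493900334767616
d1 [ 0.454  -0.4014] 0.0263 110 0.0265
d2 [ 0.5707 -0.2747] 0.0332 130 0.0335
d3 [ 0.6707 -0.2156] 0.0402 160 0.0405
d4 [0.4537 0.2805] 0.0472 210 0.0475
b1 [ 0.4476 -0.0915] [ 0.4474 -0.0918] [0.019 0.019] z 0.0698
b2 [ 0.5662 -0.1581] [ 0.5659 -0.1581] [0.024 0.024] z 0.0891
b3 [ 0.5141 -0.4928] [ 0.5137 -0.4934] [0.027 0.029] z 0.1035
b4 [ 0.4464 -0.3025] [ 0.4467 -0.3024] [0.029 0.03 ] z 0.1166
fl [0.4502 0.0383] [0.4506 0.0383] [0.022 0.021] z 0.1147
beaker (array([ 0.56776488, -0.39207979]), np.float64(0.025206777395529237), 107)
0.0 xmin 0.514 z there 0.128 zmax 0.376
0.05 xmin 0.515 z there 0.128 zmax 0.377
0.1 xmin 0.512 z there 0.127 zmax 0.377
0.15 xmin 0.516 z there 0.127 zmax 0.52
0.2 xmin 0.55 z there 0.423 zmax 0.524
0.25 xmin 0.55 z there 0.418 zmax 0.493
0.3 xmin 0.555 z there 0.347 zmax 0.465
0.35 xmin 0.555 z there 0.294 zmax 0.376
0.4 xmin 0.511 z there 0.125 zmax 0.269
foil z 0.026138486239278367
```

>>> {"fn": "apply_moves", "kwargs": {"targets": [{"dp": [0.01,0.014,0],"yaw": -3},{"dp": [0.03,0.042,0],"yaw": -8},{"dp": [0.05,0.07,0],"yaw": -13},{"dp": [0.07,0.099,0],"yaw": -17.8},{"dp": [0.09,0.127,0],"yaw": -17.8},{"dp": [0.11,0.155,0],"yaw": -17.8},{"dp": [0.13,0.184,0],"yaw": -17.8},{"dp": [0.15,0.212,0],"yaw": -17.8},{"dp": [0.17,0.24,0],"yaw": -17.8},{"dp": [0.19,0.268,0],"yaw": -17.8},{"dp": [0.21,0.297,0],"yaw": -17.8},{"dp": [0.23,0.325,0],"yaw": -17.8},{"dp": [0.24,0.34,0],"yaw": -17.8},{"dp": [0.24,0.34,0],"yaw": -17.8},{"dp": [0.24,0.34,0],"yaw": -17.8}], "grip": -1, "squeeze": 15}}

```text
time_s: 1.35
tcp_pos: [0.4462, -0.3019, 0.2483]
eef_rot: [180.0, -0.0, -179.9]
contact_force: [0.5, -0.4, 0.1]
gripper_width: 0.0876
gripper_force: 0.0
```

```bash
python3 - <<'E'
from h import *
from plant import get_state
t=dict(np.load('pics/top0.npz')); W=world(t); z=W[:,:,2]; ok=t['range_z']>0
s=get_state(); print(s['tcp_pos'],s['eef_rot'],s['joints'])
# obstacles above 0.1 m near b2/d3 : per y bin x range
for y in np.arange(-.2,.02,.02):
  for lo,hi in((.05,.2),(.2,.6)):
    q=ok&(z>lo)&(z<hi)&(abs(W[:,:,1]-y)<.01)&(W[:,:,0]>.4)&(W[:,:,0]<.85)&(np.hypot(W[:,:,0]-.566,W[:,:,1]+.158)>.04)&(np.hypot(W[:,:,0]-.448,W[:,:,1]+.0915)>.04)
    if q.any(): print(y.round(2),(lo,hi),'x',W[q][:,0].min().round(3),W[q][:,0].max().round(3),'z',z[q].min().round(3),z[q].max().round(3),q.sum())
E
```

```text
[ 0.44615662 -0.30188319  0.24831663] [ 1.79987086e+02 -2.95919113e-02 -1.79918035e+02] [-1.32298923e+01  7.73592019e+00 -1.65328883e+01 -6.31006661e-03
 -6.57629620e+01 -7.66855544e+01]
-0.18 (0.05, 0.2) x 0.74 0.848 z 0.051 0.104 164
-0.16 (0.05, 0.2) x 0.738 0.85 z 0.05 0.135 429
-0.14 (0.05, 0.2) x 0.738 0.85 z 0.05 0.137 482
-0.12 (0.05, 0.2) x 0.643 0.85 z 0.051 0.2 498
-0.12 (0.2, 0.6) x 0.683 0.684 z 0.211 0.215 2
-0.1 (0.05, 0.2) x 0.63 0.849 z 0.051 0.198 479
-0.1 (0.2, 0.6) x 0.646 0.684 z 0.201 0.227 152
-0.08 (0.05, 0.2) x 0.629 0.683 z 0.151 0.2 211
-0.08 (0.2, 0.6) x 0.648 0.685 z 0.2 0.226 86
-0.06 (0.05, 0.2) x 0.629 0.684 z 0.09 0.2 150
-0.06 (0.2, 0.6) x 0.62 0.85 z 0.2 0.399 1313
-0.04 (0.05, 0.2) x 0.54 0.683 z 0.053 0.2 240
-0.04 (0.2, 0.6) x 0.54 0.85 z 0.2 0.402 1763
-0.02 (0.05, 0.2) x 0.509 0.698 z 0.053 0.199 145
-0.02 (0.2, 0.6) x 0.539 0.85 z 0.201 0.505 2509
-0.0 (0.05, 0.2) x 0.509 0.545 z 0.117 0.2 48
-0.0 (0.2, 0.6) x 0.54 0.85 z 0.2 0.504 2427
```

>>> {"fn": "apply_moves", "kwargs": {"targets": [{"dp": [0,0,-0.015]},{"dp": [0,0,-0.04]},{"dp": [0,0,-0.065]},{"dp": [0,0,-0.09]},{"dp": [0,0,-0.115]},{"dp": [0,0,-0.14]},{"dp": [0,0,-0.16]},{"dp": [0,0,-0.171]},{"dp": [0,0,-0.171]},{"dp": [0,0,-0.171]}]}}

```text
$.targets[0]: bad value
```

>>> {"fn": "apply_moves", "kwargs": {"targets": [{"dp": [0,0,0]},{"dp": [0,0,0]},{"dp": [0,0,0]},{"dp": [0,0,0]},{"dp": [0,0,0]},{"dp": [0,0,0]},{"dp": [0,0,0]},{"dp": [0,0,0]},{"dp": [0,0,0]},{"dp": [0,0,0]}], "grip": 1, "squeeze": 15}}

```text
$.targets[0]: bad value
```

Yaw is required in every row, and both calls were refused whole.

>>> {"fn": "apply_moves", "kwargs": {"targets": [{"dp": [0,0,-0.015],"yaw": 0},{"dp": [0,0,-0.04],"yaw": 0},{"dp": [0,0,-0.065],"yaw": 0},{"dp": [0,0,-0.09],"yaw": 0},{"dp": [0,0,-0.115],"yaw": 0},{"dp": [0,0,-0.14],"yaw": 0},{"dp": [0,0,-0.16],"yaw": 0},{"dp": [0,0,-0.171],"yaw": 0},{"dp": [0,0,-0.171],"yaw": 0},{"dp": [0,0,-0.171],"yaw": 0}]}}

```text
time_s: 2.18
tcp_pos: [0.4449, -0.3035, 0.0771]
eef_rot: [180.0, -0.1, 179.9]
contact_force: [0.4, 0.3, 1.1]
gripper_width: 0.0874
gripper_force: 0.0
```

>>> {"fn": "apply_moves", "kwargs": {"targets": [{"dp": [0,0,0],"yaw": 0},{"dp": [0,0,0],"yaw": 0},{"dp": [0,0,0],"yaw": 0},{"dp": [0,0,0],"yaw": 0},{"dp": [0,0,0],"yaw": 0},{"dp": [0,0,0],"yaw": 0},{"dp": [0,0,0],"yaw": 0},{"dp": [0,0,0],"yaw": 0}], "grip": 1, "squeeze": 15}}

```text
time_s: 2.85
tcp_pos: [0.446, -0.3028, 0.0779]
eef_rot: [-180.0, 0.0, 180.0]
contact_force: [-0.9, 1.2, 3.1]
gripper_width: 0.0518
gripper_force: 15.0
```

>>> {"fn": "apply_moves", "kwargs": {"targets": [{"dp": [0,0,0.005],"yaw": 0},{"dp": [0,0,0.015],"yaw": 0},{"dp": [0,0,0.03],"yaw": 0},{"dp": [0,0,0.05],"yaw": 0},{"dp": [0,0,0.07],"yaw": 0},{"dp": [0,0,0.09],"yaw": 0},{"dp": [0,0,0.11],"yaw": 0},{"dp": [0,0.01,0.13],"yaw": 0},{"dp": [-0.005,0.025,0.145],"yaw": 0},{"dp": [-0.01,0.045,0.15],"yaw": 0},{"dp": [-0.01,0.07,0.15],"yaw": 0},{"dp": [-0.01,0.1,0.15],"yaw": 0},{"dp": [-0.01,0.13,0.15],"yaw": 0},{"dp": [-0.01,0.155,0.15],"yaw": 0},{"dp": [-0.01,0.175,0.15],"yaw": 0},{"dp": [-0.01,0.183,0.15],"yaw": 0}]}}

```text
time_s: 4.18
tcp_pos: [0.4355, -0.118, 0.2285]
eef_rot: [180.0, 0.1, -180.0]
contact_force: [0.5, -0.8, -1.5]
gripper_width: 0.0519
gripper_force: 15.0
```

>>> {"fn": "apply_moves", "kwargs": {"targets": [{"dp": [0,0.01,0],"yaw": 0},{"dp": [0,0.03,0],"yaw": 0},{"dp": [0,0.055,0],"yaw": 0},{"dp": [0,0.083,0],"yaw": 0},{"dp": [0,0.111,0],"yaw": 0},{"dp": [0,0.139,0],"yaw": 0},{"dp": [0,0.167,0],"yaw": 0},{"dp": [0,0.195,0],"yaw": 0},{"dp": [0,0.223,0],"yaw": 0},{"dp": [0,0.251,0],"yaw": 0},{"dp": [0.003,0.279,0],"yaw": 0},{"dp": [0.006,0.307,0],"yaw": 0},{"dp": [0.01,0.335,0],"yaw": 0},{"dp": [0.014,0.36,0],"yaw": 0},{"dp": [0.017,0.38,0],"yaw": 0},{"dp": [0.017,0.394,0],"yaw": 0},{"dp": [0.017,0.4,0],"yaw": 0},{"dp": [0.017,0.4,0],"yaw": 0},{"dp": [0.017,0.4,0],"yaw": 0}]}}

```text
time_s: 5.77
tcp_pos: [0.4525, 0.2795, 0.2274]
eef_rot: [-180.0, -0.0, 179.9]
contact_force: [-0.5, -0.6, -0.6]
gripper_width: 0.0521
gripper_force: 15.0
```

```bash
python3 - <<'E'
from plant import get_state,cams
import cv2,numpy as np
c=cams.capture('side'); np.savez('pics/s1.npz',**c)
a=cv2.resize(c['image'][80:330,180:430,::-1],None,fx=2,fy=2,interpolation=cv2.INTER_CUBIC)
cv2.imwrite('pics/s1.png',a); print(get_state()['tcp_pos'],get_state()['joints'],get_state()['gripper_width'])
E
```

```text
[0.45253141 0.27919633 0.22751991] [ 5.28137133e+01  7.96472391e+00 -1.91116737e+01 -5.12111817e-03
 -6.29556438e+01 -1.42884262e+02] 0.05187502608229
```

View pics/s1.png

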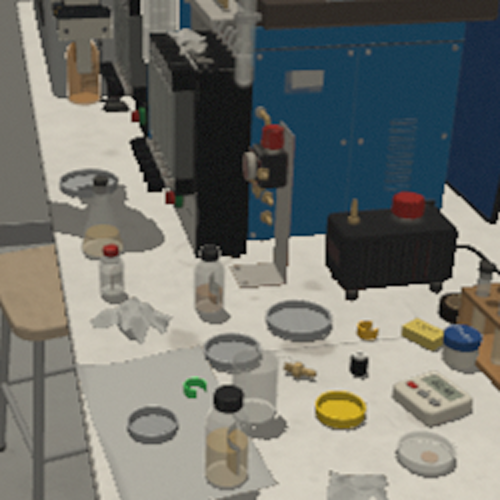

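The bottle hangs upright above dish_4, at crop pixel (85,80), with the dish at (88,183). I lower it now.

>>> {"fn": "apply_moves", "kwargs": {"targets": [{"dp": [0,0,-0.01],"yaw": 0},{"dp": [0,0,-0.03],"yaw": 0},{"dp": [0,0,-0.05],"yaw": 0},{"dp": [0,0,-0.07],"yaw": 0},{"dp": [0,0,-0.09],"yaw": 0},{"dp": [0,0,-0.11],"yaw": 0},{"dp": [0,0,-0.122],"yaw": 0},{"dp": [0,0,-0.13],"yaw": 0},{"dp": [0,0,-0.135],"yaw": 0},{"dp": [0,0,-0.139],"yaw": 0},{"dp": [0,0,-0.142],"yaw": 0},{"dp": [0,0,-0.144],"yaw": 0},{"dp": [0,0,-0.146],"yaw": 0},{"dp": [0,0,-0.146],"yaw": 0},{"dp": [0,0,-0.146],"yaw": 0}]}}

```text
time_s: 7.07
tcp_pos: [0.4529, 0.2803, 0.0818]
eef_rot: [180.0, 0.0, 180.0]
contact_force: [0.5, 0.2, -1.0]
gripper_width: 0.0515
gripper_force: 15.0
```

>>> {"fn": "apply_moves", "kwargs": {"targets": [{"dp": [0,0,0],"yaw": 0},{"dp": [0,0,0],"yaw": 0},{"dp": [0,0,0],"yaw": 0},{"dp": [0,0,0],"yaw": 0},{"dp": [0,0,0],"yaw": 0},{"dp": [0,0,0],"yaw": 0}], "grip": -1}}

```text
time_s: 7.57
tcp_pos: [0.4528, 0.2802, 0.0817]
eef_rot: [180.0, 0.0, 180.0]
contact_force: [-0.7, -0.0, -0.7]
gripper_width: 0.0849
gripper_force: 0.0
```

>>> {"fn": "apply_moves", "kwargs": {"targets": [{"dp": [0,0,0.005],"yaw": 0},{"dp": [0,0,0.02],"yaw": 0},{"dp": [0,0,0.045],"yaw": 0},{"dp": [0,0,0.075],"yaw": 0},{"dp": [0,0,0.105],"yaw": 0},{"dp": [0,0,0.135],"yaw": 0},{"dp": [-0.005,-0.03,0.146],"yaw": 0},{"dp": [-0.01,-0.065,0.146],"yaw": 0},{"dp": [-0.017,-0.1,0.146],"yaw": 0},{"dp": [-0.017,-0.14,0.146],"yaw": 0},{"dp": [-0.017,-0.18,0.146],"yaw": 0},{"dp": [-0.017,-0.22,0.146],"yaw": 0},{"dp": [-0.017,-0.26,0.146],"yaw": 0},{"dp": [-0.017,-0.3,0.146],"yaw": 0},{"dp": [-0.017,-0.34,0.146],"yaw": 0},{"dp": [-0.01,-0.37,0.146],"yaw": 6},{"dp": [0.01,-0.4,0.146],"yaw": 13},{"dp": [0.03,-0.42,0.146],"yaw": 20},{"dp": [0.06,-0.43,0.146],"yaw": 27},{"dp": [0.08,-0.435,0.146],"yaw": 34}]}}

```text
time_s: 9.23
tcp_pos: [0.5344, -0.157, 0.2279]
eef_rot: [-180.0, 0.0, -145.9]
contact_force: [0.6, 0.2, 0.3]
gripper_width: 0.0873
gripper_force: 0.0
```

>>> {"fn": "apply_moves", "kwargs": {"targets": [{"dp": [0.015,-0.001,0],"yaw": 5},{"dp": [0.033,-0.003,0],"yaw": 11},{"dp": [0.033,-0.003,0],"yaw": 11},{"dp": [0.033,-0.003,-0.02],"yaw": 11},{"dp": [0.033,-0.003,-0.045],"yaw": 11},{"dp": [0.033,-0.003,-0.07],"yaw": 11},{"dp": [0.033,-0.003,-0.095],"yaw": 11},{"dp": [0.033,-0.003,-0.12],"yaw": 11},{"dp": [0.033,-0.003,-0.145],"yaw": 11},{"dp": [0.033,-0.003,-0.165],"yaw": 11},{"dp": [0.033,-0.003,-0.175],"yaw": 11},{"dp": [0.033,-0.003,-0.175],"yaw": 11},{"dp": [0.033,-0.003,-0.175],"yaw": 11}]}}

```text
time_s: 10.32
tcp_pos: [0.5659, -0.1579, 0.053]
eef_rot: [-180.0, -0.0, -135.2]
contact_force: [1.8, -0.3, -1.0]
gripper_width: 0.0878
gripper_force: 0.0
```

>>> {"fn": "apply_moves", "kwargs": {"targets": [{"dp": [0,0,0],"yaw": 0},{"dp": [0,0,0],"yaw": 0},{"dp": [0,0,0],"yaw": 0},{"dp": [0,0,0],"yaw": 0},{"dp": [0,0,0],"yaw": 0},{"dp": [0,0,0],"yaw": 0},{"dp": [0,0,0],"yaw": 0},{"dp": [0,0,0],"yaw": 0}], "grip": 1, "squeeze": 15}}

```text
time_s: 10.98
tcp_pos: [0.5658, -0.1578, 0.0526]
eef_rot: [-180.0, 0.0, -135.2]
contact_force: [0.6, -0.3, 0.0]
gripper_width: 0.0396
gripper_force: 2.2
```

>>> {"fn": "apply_moves", "kwargs": {"targets": [{"dp": [0,0,0],"yaw": 0},{"dp": [0,0,0],"yaw": 0},{"dp": [0,0,0.005],"yaw": 0},{"dp": [0,0,0.02],"yaw": 0},{"dp": [0,0,0.04],"yaw": 0},{"dp": [0,-0.005,0.06],"yaw": -2},{"dp": [0,-0.015,0.07],"yaw": -6},{"dp": [0.001,-0.03,0.07],"yaw": -11},{"dp": [0.002,-0.05,0.07],"yaw": -17},{"dp": [0.003,-0.07,0.07],"yaw": -23},{"dp": [0.004,-0.09,0.07],"yaw": -29},{"dp": [0.005,-0.107,0.07],"yaw": -35},{"dp": [0.005,-0.115,0.07],"yaw": -40},{"dp": [0.005,-0.117,0.07],"yaw": -45},{"dp": [0.005,-0.117,0.07],"yaw": -45},{"dp": [0.005,-0.117,0.07],"yaw": -45}]}}

```text
time_s: 12.32
tcp_pos: [0.5706, -0.2749, 0.1226]
eef_rot: [180.0, -0.0, 179.9]
contact_force: [-0.0, -0.1, -0.6]
gripper_width: 0.0397
gripper_force: 15.0
```

>>> {"fn": "apply_moves", "kwargs": {"targets": [{"dp": [0,0,-0.008],"yaw": 0},{"dp": [0,0,-0.02],"yaw": 0},{"dp": [0,0,-0.035],"yaw": 0},{"dp": [0,0,-0.047],"yaw": 0},{"dp": [0,0,-0.055],"yaw": 0},{"dp": [0,0,-0.06],"yaw": 0},{"dp": [0,0,-0.063],"yaw": 0},{"dp": [0,0,-0.065],"yaw": 0},{"dp": [0,0,-0.066],"yaw": 0},{"dp": [0,0,-0.066],"yaw": 0},{"dp": [0,0,-0.066],"yaw": 0}]}}

```text
time_s: 13.23
tcp_pos: [0.5711, -0.2749, 0.057]
eef_rot: [-180.0, 0.0, 179.8]
contact_force: [-0.4, -0.0, -0.5]
gripper_width: 0.0396
gripper_force: 15.0
```

>>> {"fn": "apply_moves", "kwargs": {"targets": [{"dp": [0,0,0],"yaw": 0},{"dp": [0,0,0],"yaw": 0},{"dp": [0,0,0],"yaw": 0},{"dp": [0,0,0],"yaw": 0},{"dp": [0,0,0],"yaw": 0},{"dp": [0,0,0],"yaw": 0}], "grip": -1}}

```text
time_s: 13.73
tcp_pos: [0.5708, -0.2749, 0.0566]
eef_rot: [-180.0, 0.0, 179.8]
contact_force: [-0.5, -0.4, -0.1]
gripper_width: 0.0743
gripper_force: 0.0
```

>>> {"fn": "apply_moves", "kwargs": {"targets": [{"dp": [0,0,0],"yaw": 0},{"dp": [0,0,0.02],"yaw": 0},{"dp": [0,0,0.05],"yaw": 0},{"dp": [0,0,0.085],"yaw": 0},{"dp": [0,0,0.12],"yaw": 0},{"dp": [-0.005,-0.02,0.145],"yaw": 6},{"dp": [-0.013,-0.05,0.15],"yaw": 13},{"dp": [-0.023,-0.085,0.15],"yaw": 20},{"dp": [-0.032,-0.12,0.15],"yaw": 27},{"dp": [-0.042,-0.155,0.15],"yaw": 34},{"dp": [-0.051,-0.19,0.15],"yaw": 41},{"dp": [-0.056,-0.21,0.15],"yaw": 48},{"dp": [-0.057,-0.218,0.15],"yaw": 55},{"dp": [-0.057,-0.218,0.15],"yaw": 60},{"dp": [-0.057,-0.218,0.15],"yaw": 60}]}}

```text
time_s: 14.98
tcp_pos: [0.5131, -0.4937, 0.206]
eef_rot: [180.0, 0.0, -120.0]
contact_force: [-0.5, -0.5, -0.9]
gripper_width: 0.0874
gripper_force: 0.0
```

>>> {"fn": "apply_moves", "kwargs": {"targets": [{"dp": [0,0,-0.015],"yaw": 0},{"dp": [0,0,-0.04],"yaw": 0},{"dp": [0,0,-0.065],"yaw": 0},{"dp": [0,0,-0.09],"yaw": 0},{"dp": [0,0,-0.115],"yaw": 0},{"dp": [0,0,-0.132],"yaw": 0},{"dp": [0,0,-0.141],"yaw": 0},{"dp": [0,0,-0.141],"yaw": 0},{"dp": [0,0,-0.141],"yaw": 0}]}}

```text
time_s: 15.73
tcp_pos: [0.5141, -0.4928, 0.0659]
eef_rot: [180.0, -0.0, -120.2]
contact_force: [-0.5, -0.0, 1.7]
gripper_width: 0.0877
gripper_force: 0.0
```

>>> {"fn": "apply_moves", "kwargs": {"targets": [{"dp": [0,0,0],"yaw": 0},{"dp": [0,0,0],"yaw": 0},{"dp": [0,0,0],"yaw": 0},{"dp": [0,0,0],"yaw": 0},{"dp": [0,0,0],"yaw": 0},{"dp": [0,0,0],"yaw": 0},{"dp": [0,0,0],"yaw": 0},{"dp": [0,0,0],"yaw": 0},{"dp": [0,0,0],"yaw": 0},{"dp": [0,0,0],"yaw": 0}], "grip": 1, "squeeze": 15}}

```text
time_s: 16.57
tcp_pos: [0.5139, -0.4929, 0.0657]
eef_rot: [-180.0, -0.0, -120.2]
contact_force: [-0.2, 0.3, 0.9]
gripper_width: 0.0458
gripper_force: 15.0
```

>>> {"fn": "apply_moves", "kwargs": {"targets": [{"dp": [0,0,0.005],"yaw": 0},{"dp": [0,0,0.015],"yaw": 0},{"dp": [0,0,0.035],"yaw": 0},{"dp": [0,0,0.055],"yaw": 0},{"dp": [0,0,0.075],"yaw": 0},{"dp": [0,0,0.1],"yaw": 0},{"dp": [0.004,0.007,0.12],"yaw": 0},{"dp": [0.012,0.021,0.13],"yaw": 0},{"dp": [0.024,0.042,0.13],"yaw": 0},{"dp": [0.038,0.067,0.13],"yaw": 0},{"dp": [0.053,0.094,0.13],"yaw": 0},{"dp": [0.068,0.12,0.13],"yaw": 0},{"dp": [0.083,0.146,0.13],"yaw": 0},{"dp": [0.098,0.173,0.13],"yaw": 0},{"dp": [0.113,0.199,0.13],"yaw": 0},{"dp": [0.127,0.224,0.13],"yaw": 0},{"dp": [0.14,0.247,0.13],"yaw": 0},{"dp": [0.15,0.265,0.13],"yaw": 0},{"dp": [0.157,0.277,0.13],"yaw": 0},{"dp": [0.157,0.277,0.13],"yaw": 0}]}}

```text
time_s: 18.23
tcp_pos: [0.672, -0.2127, 0.1953]
eef_rot: [180.0, 0.0, -120.0]
contact_force: [-0.2, -0.2, -0.9]
gripper_width: 0.0459
gripper_force: 15.0
```

>>> {"fn": "apply_moves", "kwargs": {"targets": [{"dp": [0,0,0],"yaw": 0},{"dp": [0,0,-0.01],"yaw": 0},{"dp": [0,0,-0.03],"yaw": 0},{"dp": [0,0,-0.05],"yaw": 0},{"dp": [0,0,-0.07],"yaw": 0},{"dp": [0,0,-0.09],"yaw": 0},{"dp": [0,0,-0.105],"yaw": 0},{"dp": [0,0,-0.114],"yaw": 0},{"dp": [0,0,-0.12],"yaw": 0},{"dp": [0,0,-0.123],"yaw": 0},{"dp": [0,0,-0.125],"yaw": 0},{"dp": [0,0,-0.126],"yaw": 0},{"dp": [0,0,-0.126],"yaw": 0},{"dp": [0,0,-0.126],"yaw": 0}]}}

```text
time_s: 19.4
tcp_pos: [0.6712, -0.2159, 0.0704]
eef_rot: [-179.9, 0.0, -120.2]
contact_force: [0.1, 0.4, -0.2]
gripper_width: 0.046
gripper_force: 15.0
```

>>> {"fn": "apply_moves", "kwargs": {"targets": [{"dp": [0,0,0],"yaw": 0},{"dp": [0,0,0],"yaw": 0},{"dp": [0,0,0],"yaw": 0},{"dp": [0,0,0],"yaw": 0},{"dp": [0,0,0],"yaw": 0},{"dp": [0,0,0],"yaw": 0},{"dp": [0,0,0],"yaw": 0}], "grip": -1}}

```text
time_s: 19.98
tcp_pos: [0.6708, -0.2159, 0.0696]
eef_rot: [-180.0, -0.0, -120.2]
contact_force: [0.2, -0.3, 0.1]
gripper_width: 0.0853
gripper_force: 0.0
```

>>> {"fn": "apply_moves", "kwargs": {"targets": [{"dp": [0,0,0.01],"yaw": 0},{"dp": [0,0,0.035],"yaw": 0},{"dp": [0,0,0.07],"yaw": 0},{"dp": [0,0,0.105],"yaw": 0},{"dp": [0,0,0.13],"yaw": 0},{"dp": [-0.02,0.005,0.14],"yaw": 0},{"dp": [-0.05,0.02,0.14],"yaw": 0},{"dp": [-0.08,0.038,0.14],"yaw": 0},{"dp": [-0.11,0.056,0.14],"yaw": 0},{"dp": [-0.14,0.074,0.14],"yaw": 5},{"dp": [-0.17,0.092,0.14],"yaw": 10},{"dp": [-0.195,0.108,0.14],"yaw": 15},{"dp": [-0.215,0.12,0.14],"yaw": 20},{"dp": [-0.223,0.1245,0.14],"yaw": 20},{"dp": [-0.223,0.1245,0.14],"yaw": 20},{"dp": [-0.223,0.1245,0.14],"yaw": 20}]}}

```text
time_s: 21.32
tcp_pos: [0.4484, -0.0912, 0.2106]
eef_rot: [-179.9, 0.0, -100.2]
contact_force: [-0.1, -0.3, 0.5]
gripper_width: 0.0876
gripper_force: 0.0
```

```bash
python3 - <<'E'
from h import *
from plant import get_state,cams
c=cams.capture('side')
a=cv2.resize(c['image'][120:340,180:430,::-1],None,fx=2.5,fy=2.5,interpolation=cv2.INTER_CUBIC)
cv2.imwrite('pics/s2.png',a); print(get_state()['tcp_pos'])
c=cams.capture('top'); W=world(c); z=W[:,:,2]
for n,p,zt in [('b2',(.571,-.275),.092),('b3',(.671,-.216),.106),('b4',(.454,.2805),.119),('b1',(.447,-.092),.069)]:
    m=(np.hypot(W[:,:,0]-p[0],W[:,:,1]-p[1])<.04)&(z>zt-.004)&(z<zt+.005)
    print(n,W[m][:,:2].mean(0).round(4) if m.any() else None,m.sum(),np.median(z[m]) if m.any() else '')
E
```

```text
[ 0.44876092 -0.09141246  0.21029386]
b2 [ 0.5717 -0.2754] 86 0.09201276317197853
b3 [ 0.6698 -0.2158] 118 0.1066156645699681
b4 [0.4633 0.2816] 41 0.11950011026794209
b1 None 0
```

View pics/s2.png

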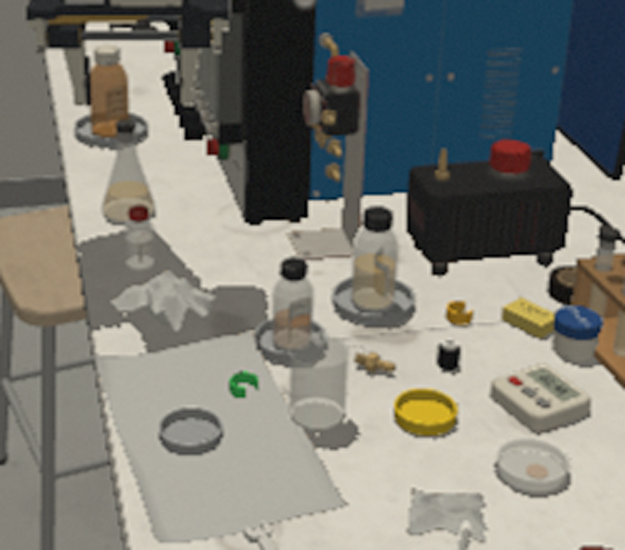

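The three placed bottles stand upright in their dishes: crop (110,95) in dish_4, (375,260) in dish_3 and (292,305) in dish_2. Flask and beaker are untouched, and bottle_1 at (138,235) is next.

>>> {"fn": "apply_moves", "kwargs": {"targets": [{"dp": [0,0,-0.02],"yaw": 0},{"dp": [0,0,-0.045],"yaw": 0},{"dp": [0,0,-0.07],"yaw": 0},{"dp": [0,0,-0.095],"yaw": 0},{"dp": [0,0,-0.12],"yaw": 0},{"dp": [0,0,-0.145],"yaw": 0},{"dp": [0,0,-0.16],"yaw": 0},{"dp": [0,0,-0.17],"yaw": 0},{"dp": [0,0,-0.17],"yaw": 0},{"dp": [0,0,-0.17],"yaw": 0}]}}

```text
time_s: 22.25
tcp_pos: [0.448, -0.0918, 0.0388]
eef_rot: [179.9, -0.1, -100.2]
contact_force: [-0.7, -0.7, -0.1]
gripper_width: 0.0877
gripper_force: 0.0
```

>>> {"fn": "apply_moves", "kwargs": {"targets": [{"dp": [0,0,0],"yaw": 0},{"dp": [0,0,0],"yaw": 0},{"dp": [0,0,0],"yaw": 0},{"dp": [0,0,0],"yaw": 0},{"dp": [0,0,0],"yaw": 0},{"dp": [0,0,0],"yaw": 0},{"dp": [0,0,0],"yaw": 0},{"dp": [0,0,0],"yaw": 0},{"dp": [0,0,0],"yaw": 0},{"dp": [0,0,0],"yaw": 0},{"dp": [0,0,0],"yaw": 0},{"dp": [0,0,0],"yaw": 0}], "grip": 1, "squeeze": 15}}

```text
time_s: 23.25
tcp_pos: [0.4478, -0.0913, 0.0396]
eef_rot: [-180.0, 0.0, -100.2]
contact_force: [-0.3, 0.1, 2.0]
gripper_width: 0.0334
gripper_force: 15.0
```

>>> {"fn": "apply_moves", "kwargs": {"targets": [{"dp": [0,0,0.005],"yaw": 0},{"dp": [0,0,0.015],"yaw": 0},{"dp": [0,0,0.035],"yaw": 0},{"dp": [0,0,0.055],"yaw": 0},{"dp": [0,-0.01,0.07],"yaw": 0},{"dp": [0,-0.025,0.08],"yaw": 0},{"dp": [0,-0.045,0.08],"yaw": -4},{"dp": [0,-0.07,0.08],"yaw": -8},{"dp": [0,-0.095,0.08],"yaw": -13},{"dp": [0.002,-0.12,0.08],"yaw": -18},{"dp": [0.004,-0.145,0.08],"yaw": -23},{"dp": [0.006,-0.17,0.08],"yaw": -28},{"dp": [0.006,-0.195,0.08],"yaw": -33},{"dp": [0.006,-0.22,0.08],"yaw": -38},{"dp": [0.006,-0.245,0.08],"yaw": -43},{"dp": [0.006,-0.27,0.08],"yaw": -48},{"dp": [0.006,-0.29,0.08],"yaw": -50},{"dp": [0.006,-0.304,0.08],"yaw": -50},{"dp": [0.006,-0.31,0.08],"yaw": -50},{"dp": [0.006,-0.31,0.08],"yaw": -50}]}}

```text
time_s: 24.92
tcp_pos: [0.4534, -0.4021, 0.1193]
eef_rot: [180.0, -0.0, -150.2]
contact_force: [0.2, 0.2, -0.8]
gripper_width: 0.0338
gripper_force: 15.0
```

>>> {"fn": "apply_moves", "kwargs": {"targets": [{"dp": [0,0,0],"yaw": 0},{"dp": [0,0,-0.01],"yaw": 0},{"dp": [0,0,-0.025],"yaw": 0},{"dp": [0,0,-0.04],"yaw": 0},{"dp": [0,0,-0.05],"yaw": 0},{"dp": [0,0,-0.055],"yaw": 0},{"dp": [0,0,-0.055],"yaw": 0},{"dp": [0,0,-0.055],"yaw": 0}]}}

```text
time_s: 25.58
tcp_pos: [0.454, -0.4011, 0.0646]
eef_rot: [180.0, -0.0, -150.1]
contact_force: [0.1, -0.4, -1.1]
gripper_width: 0.0337
gripper_force: 15.0
```

```bash
python3 - <<'E'
from plant import get_state,cams
import cv2
c=cams.capture('side')
a=cv2.resize(c['image'][220:340,190:340,::-1],None,fx=4,fy=4,interpolation=cv2.INTER_CUBIC)
cv2.imwrite('pics/s3.png',a); print(get_state()['tcp_pos'])
E
```

```text
[ 0.45422542 -0.40135563  0.06507487]
```

View pics/s3.png

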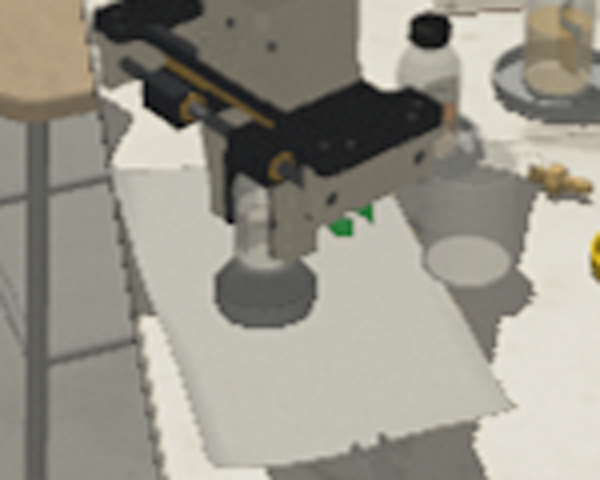

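Bottle_1 hangs upright above dish_1, at crop (258,225) over the dish at (265,290), and the gripper is clear of the beaker at (468,225).

>>> {"fn": "apply_moves", "kwargs": {"targets": [{"dp": [0,0,-0.006],"yaw": 0},{"dp": [0,0,-0.012],"yaw": 0},{"dp": [0,0,-0.016],"yaw": 0},{"dp": [0,0,-0.019],"yaw": 0},{"dp": [0,0,-0.021],"yaw": 0},{"dp": [0,0,-0.021],"yaw": 0},{"dp": [0,0,-0.021],"yaw": 0}]}}

```text
time_s: 26.22
tcp_pos: [0.4537, -0.4014, 0.0434]
eef_rot: [180.0, -0.0, -150.2]
contact_force: [0.5, -1.0, -0.4]
gripper_width: 0.0337
gripper_force: 15.0
```

>>> {"fn": "apply_moves", "kwargs": {"targets": [{"dp": [0,0,0],"yaw": 0},{"dp": [0,0,0],"yaw": 0},{"dp": [0,0,0],"yaw": 0},{"dp": [0,0,0],"yaw": 0},{"dp": [0,0,0],"yaw": 0},{"dp": [0,0,0],"yaw": 0},{"dp": [0,0,0],"yaw": 0},{"dp": [0,0,0],"yaw": 0}], "grip": -1}}

```text
time_s: 26.88
tcp_pos: [0.4538, -0.4014, 0.0436]
eef_rot: [-180.0, 0.0, -150.2]
contact_force: [-0.4, 0.3, 0.4]
gripper_width: 0.0813
gripper_force: 0.0
```

>>> {"fn": "apply_moves", "kwargs": {"targets": [{"dp": [0,0,0.01],"yaw": 0},{"dp": [0,0,0.03],"yaw": 0},{"dp": [0,0,0.06],"yaw": 0},{"dp": [0,0,0.09],"yaw": 0},{"dp": [0,0,0.12],"yaw": 0},{"dp": [0,0,0.15],"yaw": 0},{"dp": [0,0,0.18],"yaw": 0},{"dp": [-0.03,-0.03,0.2],"yaw": 0},{"dp": [-0.05,-0.06,0.2],"yaw": 0},{"dp": [-0.08,-0.09,0.2],"yaw": 0},{"dp": [-0.11,-0.12,0.2],"yaw": 0},{"dp": [-0.14,-0.15,0.2],"yaw": 0},{"dp": [-0.17,-0.18,0.2],"yaw": 0},{"dp": [-0.2,-0.21,0.2],"yaw": 0},{"dp": [-0.22,-0.23,0.2],"yaw": 0},{"dp": [-0.22,-0.23,0.2],"yaw": 0}]}}

```text
time_s: 28.22
tcp_pos: [0.2292, -0.6345, 0.2438]
eef_rot: [180.0, -0.1, -150.4]
contact_force: [1.7, 0.7, 0.2]
gripper_width: 0.0874
gripper_force: 0.0
```

```bash
python3 - <<'E'
from h import *
from plant import get_state,cams
c=cams.capture('side')
a=cv2.resize(c['image'][120:340,180:430,::-1],None,fx=2.5,fy=2.5,interpolation=cv2.INTER_CUBIC)
cv2.imwrite('pics/s4.png',a); s=get_state(); print(s['tcp_pos'],s['time_s'])
c=cams.capture('top'); W=world(c); z=W[:,:,2]
for n,p,zt in [('b1',(.454,-.4014),.072),('b2',(.5707,-.2747),.092),('b3',(.6707,-.2156),.106),('b4',(.4537,.2805),.119),('fl',(.4502,.0383),.1147)]:
    m=(np.hypot(W[:,:,0]-p[0],W[:,:,1]-p[1])<.04)&(z>zt-.004)&(z<zt+.005)
    print(n,p,W[m][:,:2].mean(0).round(4),m.sum(),np.median(z[m]).round(4))
m=(np.hypot(W[:,:,0]-.564,W[:,:,1]+.382)<.05)&(z>.06); print('beaker',fitc(W[m][:,:2]))
E
```

```text
[ 0.23088737 -0.63299374  0.24369747] 28.2667
b1 (0.454, -0.4014) [ 0.4545 -0.4013] 63 0.0723
b2 (0.5707, -0.2747) [ 0.5719 -0.2755] 86 0.0918
b3 (0.6707, -0.2156) [ 0.6701 -0.216 ] 117 0.1067
b4 (0.4537, 0.2805) [0.4527 0.2783] 173 0.1195
fl (0.4502, 0.0383) [0.4502 0.0381] 77 0.114
beaker (array([ 0.56762131, -0.39202371]), np.float64(0.025267913032435352), 105)
```

View pics/s4.png

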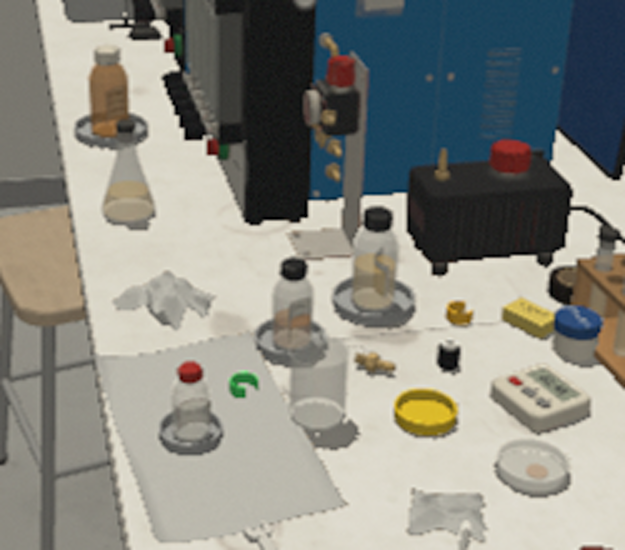

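All four bottles stand in their dishes within about 2.5 mm of centre, at crop (190,400), (292,305), (375,260) and (110,95). The flask and beaker have not moved.

```bash
python3 -c "
from plant import r
print(r.close_job())"
```

```text
the job is handed in; nothing more can be done
None
```

I stood all four bottles upright in their matching dishes, each within about 2.5 mm of centre by the last camera check. The flask and beaker had not moved, and I handed the job in at about 28 s on the robot clock; the hand-in gave no verdict.

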